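Make the rock tumbler dead and load its barrel

TASK

First pull both link plugs straight up out of the sockets of the tumbler base, so that it is dead, and put them in the wooden tray. Then unlock the barrel's lid by turning it anticlockwise, lift it off and leave it lying flat, handle up, on the middle of the rubber mat, and after that put every small amethyst piece from the shelf into the open barrel. Leave the scoop and the small flat tin where they are.

Things in the scene. Friction and masses are not known exactly. Their poses are not given: they have to be found in the camera images.
- base: tumbler base, drum removed: fixed black plastic machine, 160 (x) x 240 (y) mm; origin at the centre of its underside, x from its robot-facing edge to the back. Along that edge runs a connector block 50 mm deep, 200 mm long, 50 mm high, with two sockets in its top; behind it lie two rubber rollers (tops 66 mm high) between end cheeks 69 mm high
- socket0 (a point): mouth centre of one socket (opens straight up), on the connector block's top face, 50 mm above the shelf, at base x -55, y -50 mm; axes as the base's
- socket1 (a point): mouth centre of the other socket, at base x -55, y +50 mm
- plug0_head (a point): head centre of link plug 0, grey, cordless, 80 g, at the start home in socket0 (axes as the base's): head 40 (x) x 26 (y) x 38 (z) mm standing on the block; below it a tongue 24 x 12 mm (18 at its foot), 28 mm long, foot 47 mm below this point. Sprung detents: 8 to 15 N straight up for the first 8 mm, then loose; clear after 28 mm. Finger room at its y faces
- plug1_head (a point): head centre of link plug 1, grey, cordless, 80 g, at the start home in socket1 (axes as the base's): head 40 (x) x 26 (y) x 38 (z) mm standing on the block; below it a tongue 24 x 12 mm (18 at its foot), 28 mm long, foot 47 mm below this point. Sprung detents: 8 to 15 N straight up for the first 8 mm, then loose; clear after 28 mm. Finger room at its y faces
- barrel_mouth (a point): centre of the barrel's mouth, at its rim, 115 mm above the shelf. Fixed upright black rubber barrel, inside radius 60 mm, inside depth 97 mm, with a steel collar out to radius 90 mm whose two hooks (tops 135 mm above the shelf) lie on its +x and -x sides. z up
- lid_handle (a point): centre of the bar handle of the barrel's black rubber lid (250 g): 90 (x) x 16 (y) x 34 (z) mm. Below the handle a disc 128 mm across, 10 mm thick, its top 17 mm below this point, then a spigot 110 mm across, 10 mm high; the lid's foot is 37 mm below this point. Two lugs reach 78 mm out along x and -x
- lid: the same lid; origin at the centre of its foot. At the start it is locked, lugs under the collar's hooks, axes as the barrel's. Turn it anticlockwise seen from above, over a sprung stop felt at about 4 to 27 degrees (up to about 0.5 N m); it is free between 28 and 50 degrees (end stop about 52), then lifts straight up, clear of everything after 30 mm
- mat: square black rubber mat lying on the shelf, 160 x 160 x 4 mm; origin at the centre of its underside, z up. The mat and the tray change places from start to start
- tray: square shallow wooden tray, fixed, 160 x 160 mm, walls 25 mm high and 4 mm thick, 4 mm floor; origin at the centre of its underside, z up
- scoop_c (a point): aluminium scoop lying on the shelf, not to be disturbed: trough 100 x 60 x 30 mm in its +x direction from this point, round handle 90 mm in -x; the point is 15 mm up
- tin_center (a point): small flat round steel tin, 56 mm across, 26 mm high, not to be disturbed; the point is its centre
- stone0_c (a point): centre of a raw amethyst piece, a purple faceted lump 62 mm long (its x axis), eight-sided, 40 mm wide, 32 mm high, tapering at both ends, 130 g, lying on the shelf. Between two and four such pieces are there; None if absent. (A far larger uneven rock, fixed at the back, is not one of them)
- stone1_c (a point): centre of a raw amethyst piece, a purple faceted lump 62 mm long (its x axis), eight-sided, 40 mm wide, 32 mm high, tapering at both ends, 130 g, lying on the shelf. Between two and four such pieces are there; None if absent. (A far larger uneven rock, fixed at the back, is not one of them)
- stone2_c (a point): centre of a raw amethyst piece, a purple faceted lump 62 mm long (its x axis), eight-sided, 40 mm wide, 32 mm high, tapering at both ends, 130 g, lying on the shelf. Between two and four such pieces are there; None if absent. (A far larger uneven rock, fixed at the back, is not one of them)
- stone3_c (a point): centre of a raw amethyst piece, a purple faceted lump 62 mm long (its x axis), eight-sided, 40 mm wide, 32 mm high, tapering at both ends, 130 g, lying on the shelf. Between two and four such pieces are there; None if absent. (A far larger uneven rock, fixed at the back, is not one of them)

How it is judged:
By the outcome, as a careful person would: the job done as asked, in the order asked, and still so for the second after the job is handed in, with the robot touching nothing.
Of stone0, stone1, stone2, stone3 only 2 to 4 are there at a start; the rules pass over those that are not, and their reading is None.
At some moment in a run one of stone0, stone1, stone2, stone3 may be knocked a few centimetres aside while the robot is not near it.
It also fails if it takes over 210 s, if anything falls off the work surface, if the arm or the gripper's body presses on something with over 40 N, if the wrist force passes 120 N, or if a joint passes its speed limit or range.

ROBOT

A 6-joint arm with a two-finger parallel gripper is mounted at the origin on the work surface. World frame = base frame: x ahead of the robot, y to its left, z up, the work surface at z = 0. Lengths are in mm, angles in degrees, forces in N, time in s.
With the tool pointing down it reaches from about 350 to 850 mm from the base axis. Payload 8.1 kg.
Tool frame: the origin (TCP) lies at the very end of the fingers, on their centre line; the grasp point (between the pads) lies 19 mm behind it; z points along the fingers, y is the direction in which the jaws open and shut (so a half turn about z gives the same grasp; the last joint's range is limited). The gripper opens to 85 mm and grips with 20 to 120 N. Pads are 22 mm wide; open, the fingers measure 114 mm over their backs; the gripper's body (76 mm by 85 mm) begins 54 mm behind the grasp point. The pads swing forward as they close: fully open they stand 13 mm farther back than shut.
Start: joints at [-79.492, 7.471, 85.268, -0, 87.261, -4.893], TCP at [159.365, -578.453, 231.292] pointing down, gripper open.
Joint ranges: [-169.43, 169.43], [-51.17, 129.36], [1.28, 143.12], [-76.62, 256.62], [0, 156.53], [-152.29, 152.29]. Speed limits (degrees/s): [136.94, 136.94, 159.86, 180, 180, 180].

INTERFACE

Orientations are given as [roll, pitch, yaw] about the fixed x, y, z axes, in that order (R = Rz(yaw) Ry(pitch) Rx(roll)).
In Python, from bench import r, eyes gives the robot as it stands. The module is installed in compiled form; this text tells all that it offers.
- The arm moves only by the tool play_rows, never from a script. Its argument "deltas" is a list of rows, each a list of 3 entries, a list of its own where there are three numbers: the shift along the tool's x, y, z in m, then the turn, a rotation vector about the tool's x, y, z in rad, then the closure, from 0 (fully open) to 1 (shut). A call has 1 to 8 rows; each row shifts and turns the pose as measured when the row begins, along the tool's axes as they then stand; what a row does not reach is not made up. A row lasts 1/8 s, in which the tool goes at most 62.5 mm and 10.7 degrees, less where a joint would pass 70% of its speed; a pose out of reach is approached as far as the arm can. A call with a gripper value outside its range is refused whole. The fingers move at their own pace and stop on an object; "force" is the grip in N (left out, the last holds). Time passes only in rows, so rows that do not move let the fingers close. It gives the time, the measured TCP pose, the force and the opening at its end, in the units of the state.
- r.sense(): the state, without advancing time (a new reading comes with each control period).
- eyes.snapshot(name): name is "scene" or "top" or "wrist"; returns the picture (400x640x3 uint8, red, green, blue); there is no depth.
- eyes.get_calibration(name): a dict with "mtx" (3x3 intrinsics, pixels), "R" (3x3) and "t" (3): a world point X has camera coordinates R X + t; the wrist camera has in their place "T_tool_cam" (4x4, takes a point from camera to tool coordinates, whose origin is the TCP and whose axes are the flange's). Camera axes: x right, y down, z forward; pixel columns grow to the right and rows downward; lengths in mm; the calibration is good to about 2 mm. A picture is of the moment at which its call begins: read the wrist's pose just before it. get_calibration takes no time and is no camera call.
- r.hand_in(): hands the job in, once; it reports no verdict.
The state is a dict: "time": time; "joint_pos": joint angles; "qd": joint speeds; "joint_efforts": joint torques, N m; "tool_pos": TCP position; "tcp_rot": TCP orientation; "ft_force": force on the tool from outside, world axes, zero at the start; "wrist_torque": the same for the moment, N m; "finger_gap": finger opening in mm.
Only numpy, scipy, OpenCV 4.12 (cv2) and the standard library are available. Lean on these libraries where they do the work, as an engineer would, in place of code of your own. Each camera call takes 0.05 s, during which the arm holds its last target. There are 200 camera calls.

## Working session

There is one attempt and no reset: what is moved stays moved. The work goes in short steps, Python scripts to look and compute and a tool call to move; the robot and the scene stay as the last step left them, time stands still between calls to the robot, and variables do not carry over. Pictures are saved under pics/ and viewed, about 12 in all and at most 16, crops included, and the job is handed in when it is done.

Besides the shell and the picture viewer there is one more tool, called after "Request:" by a JSON object that holds its "method" and its "body", one argument or row to a line. play_rows: Moves the arm, as the interface text tells. Its arguments: {"type":"object","properties":{"deltas":{"type":"array"},"force":{"type":"number"}},"required":["deltas"]}

```bash
mkdir -p pics
cat > h.py <<'E'
import numpy as np, cv2
from bench import r, eyes
from scipy.spatial.transform import Rotation as Ro
def snap(n,f):
    im=eyes.snapshot(n); cv2.imwrite('pics/'+f+'.png',im[:,:,::-1]); return im
def ray(n,u,v,z,state=None):
    c=eyes.get_calibration(n); d=np.linalg.inv(c['mtx'])@[u,v,1]
    if n=='wrist':
        s=state or r.sense(); T=np.array(c['T_tool_cam']); R=Ro.from_euler('xyz',s['tcp_rot'],degrees=True).as_matrix()
        o=R@T[:3,3]+s['tool_pos']; d=R@T[:3,:3]@d
    else:
        R=np.array(c['R']); o=-R.T@np.array(c['t']); d=R.T@d
    return o+d*(z-o[2])/d[2]
def proj(n,X):
    c=eyes.get_calibration(n); p=c['mtx']@(np.array(c['R'])@X+np.array(c['t'])); return p[:2]/p[2]
E
python3 - <<'E'
from h import *
print(r.sense())
snap('top','top0');snap('scene','scene0');
for n in('top','scene'):
    c=eyes.get_calibration(n);R=np.array(c['R']);print(n,np.round(-R.T@np.array(c['t'])),np.round(R,2).tolist(),c['mtx'])
print(eyes.get_calibration('wrist'))
E
```

```text
{'time': 0.0, 'joint_pos': array([-7.94919772e+01,  7.51479760e+00,  8.53284441e+01,  2.72349568e-05,
        8.72624417e+01, -4.89441799e+00]), 'qd': array([ 0.02882342,  0.01798848, -0.10399509,  0.07407377,  0.00300933,
       -0.0438075 ]), 'joint_efforts': array([-2.27059209e-03, -5.69406939e+01, -5.00555992e+01, -4.34344520e-04,
        1.49579986e-02, -2.98262812e-06]), 'tool_pos': array([ 159.26610312, -577.90802796,  230.25568196]), 'tcp_rot': array([-1.79894704e+02, -9.04399212e-03,  1.54024312e+01]), 'ft_force': array([-0.75563902, -0.50679146,  0.91013266]), 'wrist_torque': array([ 0.01844652, -0.05794245, -0.01830638]), 'finger_gap': 85.48841898208276}
top [ 470.  -66. 1232.] [[-0.01, -1.0, -0.0], [-1.0, 0.01, -0.07], [0.07, -0.0, -1.0]] [[428.96259718   0.         321.08518873]
 [  0.         428.96259718 198.28839119]
 [  0.           0.           1.        ]]
scene [1329.  384.  807.] [[-0.48, 0.88, -0.02], [0.56, 0.28, -0.78], [-0.68, -0.39, -0.63]] [[449.56311085   0.         321.35382394]
 [  0.         449.56311085 193.34962865]
 [  0.           0.           1.        ]]
{'mtx': array([[348.7580297 ,   0.        , 315.42036111],
       [  0.        , 348.7580297 , 196.21977568],
       [  0.        ,   0.        ,   1.        ]]), 'T_tool_cam': array([[ 7.37201958e-04, -9.57923486e-01, -2.87022738e-01,
         7.20901144e+01],
       [ 9.99999709e-01,  7.62948558e-04,  2.21425013e-05,
         2.52288474e-01],
       [ 1.97772762e-04, -2.87022671e-01,  9.57923769e-01,
        -1.42840656e+02],
       [ 0.00000000e+00,  0.00000000e+00,  0.00000000e+00,
         1.00000000e+00]])}
```

View pics/top0.png

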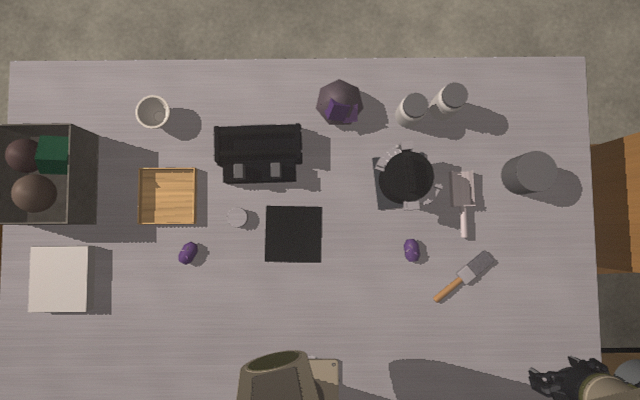

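View pics/scene0.png

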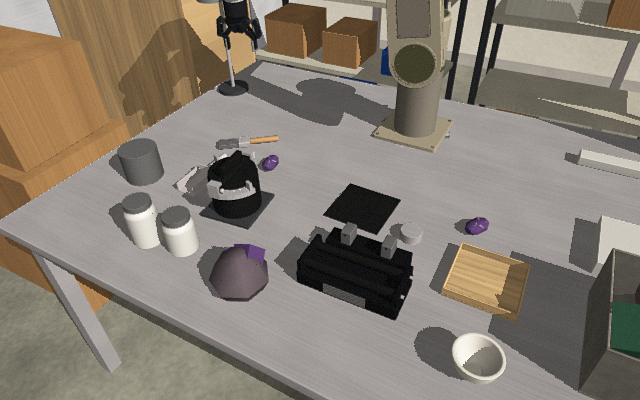

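The top view shows the base at about (258,153), with plugs at (238,170) and (276,170). The barrel is at (406,178), the tray at (168,196), the mat at (293,234), the tin at (236,216), and two stones at (188,252) and (411,250). The scoop is at (463,195). Next I'll enlarge crops.

Run:
```python
import cv2,numpy as np
im=cv2.imread('pics/top0.png')
a=cv2.resize(im[115:275,130:330],None,fx=4,fy=4,interpolation=cv2.INTER_CUBIC)[:600]
b=cv2.resize(im[135:275,360:500],None,fx=4.28,fy=4.28,interpolation=cv2.INTER_CUBIC)
a=np.clip(a.astype(float)*1.6,0,255);b=np.clip(b.astype(float)*1.8,0,255)
cv2.imwrite('pics/c1.png',a);cv2.imwrite('pics/c2.png',b)
```

```text
[ WARN:0@0.128] global loadsave.cpp:1063 imwrite_ Unsupported depth image for selected encoder is fallbacked to CV_8U.
```

View pics/c1.png

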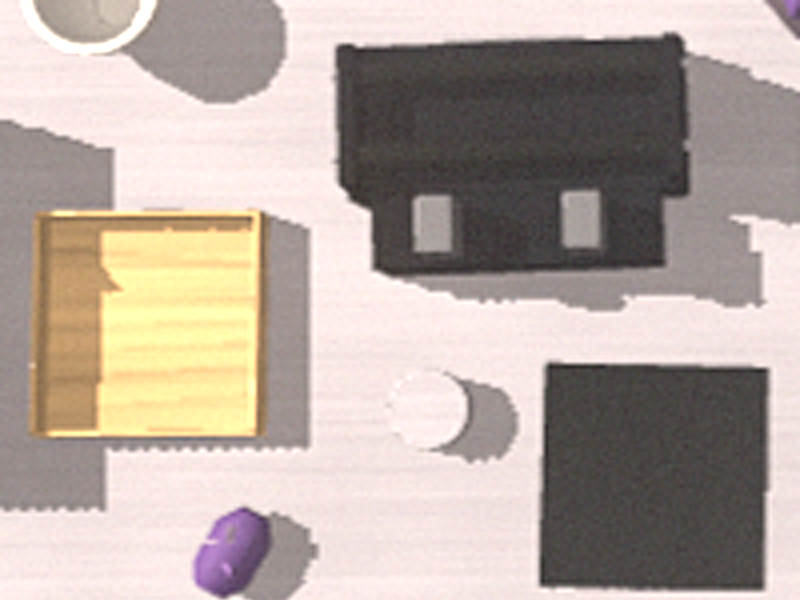

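View pics/c2.png

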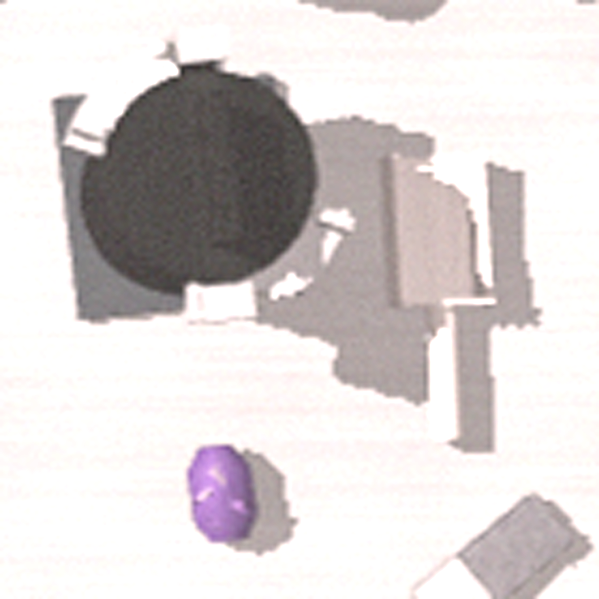

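The crops show plug heads at original pixels (238.2,170.7) and (275.5,170.0). Hooks are at (407.9,145.5) and (411.9,205.6), and the stones lie at about (188.2,252.6) and (411.6,250.4). Now I'll convert these to world positions.

Run:
```python
from h import *
c1=lambda a,b:(130+a/4,115+b/4); c2=lambda a,b:(360+a/4.28,135+b/4.28)
for n,p,z in [('plugL',c1(433,223),88),('plugR',c1(582,220),88),('blkfL',c1(385,272),50),('blkfR',c1(664,265),50),
 ('t1',c1(38,212),25),('t2',c1(265,212),25),('t3',c1(265,437),25),('t4',c1(31,435),25),
 ('m1',c1(546,363),4),('m2',c1(769,369),4),('m3',c1(764,590),4),('m4',c1(540,585),4),('tin',c1(432,410),26),
 ('stL',c1(232,552),16),('stLa',c1(255,510),16),('stLb',c1(207,594),16),('stR',c2(220,494),16),('stRa',c2(213,446),16),('stRb',c2(228,541),16),
 ('lid',c2(199,180),125),('hook+',c2(203,45),135),('hook-',c2(222,300),135)]:
    print(n,np.round(ray('top',*p,z),1))
# purple blobs in scene/top
for n in('top','scene'):
    im=cv2.imread(f'pics/{n}0.png');hsv=cv2.cvtColor(im,cv2.COLOR_BGR2HSV)
    m=cv2.inRange(hsv,(125,70,40),(150,255,255));k,_,st,ce=cv2.connectedComponentsWithStats(m)
    for i in range(1,k):
        if st[i,4]>5: print(n,st[i],ce[i].round(1),ray(n,*ce[i],16).round(1))
```

```text
plugL [627.5 155.5  88. ]
plugR [628.7  55.5  88. ]
blkfL [598.8 195.9  50. ]
blkfR [602.2   2.7  50. ]
t1 [646.2 447.7  25. ]
t2 [644.9 286.8  25. ]
t3 [485.8 284.7  25. ]
t4 [488.4 449.1  25. ]
m1 [537.4  90.2   4. ]
m2 [531.8 -69.5   4. ]
m3 [374.9 -64.7   4. ]
m4 [379.6  94.3   4. ]
tin [503.8 167.4  26. ]
stL [405.2 309.6  16. ]
stLa [434.5 293.8  16. ]
stLb [376.  326.7  16. ]
stR [ 407.6 -319.6   16. ]
stRa [ 439.  -315.7   16. ]
stRb [ 376.8 -324.2   16. ]
lid [ 602.5 -288.4  125. ]
hook+ [ 683.3 -290.6  135. ]
hook- [ 529.  -298.6  135. ]
top [325  99  25  20 126] [332.1 107.3] [ 819.5 -100.2   16. ]
top [331 113   5   4   8] [333.1 114.5] [ 798.5 -102.9   16. ]
top [404 239  15  22 222] [411.  249.8] [ 409.4 -318.6   16. ]
top [179 242  18  22 236] [187.1 252.9] [405.5 312.1  16. ]
scene [262 155  16  16 172] [269.9 162.5] [ 409.1 -318.4   16. ]
scene [465 218  24  17 285] [476.3 225.8] [406.3 312.2  16. ]
scene [225 244  40  21 320] [251.3 251.2] [ 745.7 -147.8   16. ]
```

Only two stones show, and both cameras agree on where they are. I'm turning the tool square to the base and going to hover above the plugs.

Request:
{"method": "play_rows", "body": {
  "deltas": [
    [[0,0,-0.01],[0,0,0.126],0],
    [[0,0,-0.01],[0,0,0.126],0],
    [[0.035,-0.048,-0.002],[0,0,0],0],
    [[0.035,-0.048,-0.002],[0,0,0],0],
    [[0.035,-0.048,-0.002],[0,0,0],0],
    [[0.035,-0.048,-0.002],[0,0,0],0],
    [[0.035,-0.048,-0.002],[0,0,0],0],
    [[0.035,-0.048,-0.002],[0,0,0],0]
  ],
  "force": 60
}}

```text
time: 1.1
tool_pos: [369.3, -280.9, 259.3]
tcp_rot: [-179.4, 0.1, 0.0]
ft_force: [0.7, -1.0, 0.1]
finger_gap: 85.4
```

Request:
{"method": "play_rows", "body": {
  "deltas": [
    [[0.035,-0.048,-0.002],[0,0,0],0],
    [[0.035,-0.048,-0.002],[0,0,0],0],
    [[0.035,-0.048,0],[0,0,0],0],
    [[0.035,-0.048,0],[0,0,0],0],
    [[0.035,-0.048,0],[0,0,0],0],
    [[0.035,-0.048,0],[0,0,0],0],
    [[0.035,-0.048,0],[0,0,0],0],
    [[0.035,-0.048,0],[0,0,0],0]
  ]
}}

```text
time: 2.1
tool_pos: [655.1, 118.0, 263.9]
tcp_rot: [-179.5, 0.2, 0.0]
ft_force: [1.4, -1.4, 1.0]
finger_gap: 85.5
```

Run:
```python
from h import *
s=r.sense();print(s['tool_pos'],s['tcp_rot'],s['joint_pos'].round(1))
im=snap('wrist','w1'); 
b=np.clip(im[:,:,::-1].astype(float)*1.8,0,255).astype(np.uint8);cv2.imwrite('pics/w1b.png',b)
for p in [(627.5,155.5,88),(628.7,55.5,88)]:
    c=eyes.get_calibration('wrist');T=np.array(c['T_tool_cam']);R=Ro.from_euler('xyz',s['tcp_rot'],degrees=True).as_matrix()
    q=np.linalg.inv(T)@np.r_[R.T@(np.array(p)-s['tool_pos']),1];u=c['mtx']@q[:3];print(u[:2]/u[2])
```

```text
[655.09214945 118.02364201 263.88356012] [-1.79517823e+02  2.34242708e-01  2.50074190e-02] [ 5.5 17.2 70.7  0.5 92.2 95.5]
[277.28931405 199.5958285 ]
[381.88594277 198.7723278 ]
```

View pics/w1b.png

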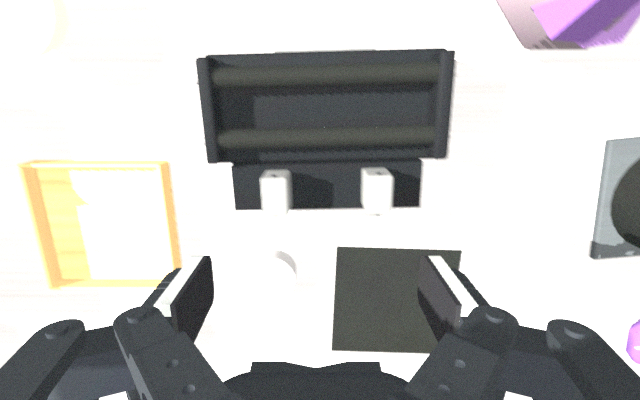

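Run:
```python
import cv2,numpy as np
im=cv2.imread('pics/w1.png')
a=cv2.resize(im[150:230,220:440],None,fx=3.6,fy=3.6,interpolation=cv2.INTER_CUBIC)
cv2.imwrite('pics/c3.png',np.clip(a.astype(float)*1.1,0,255).astype(np.uint8))
```

```text
(no output)
```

View pics/c3.png

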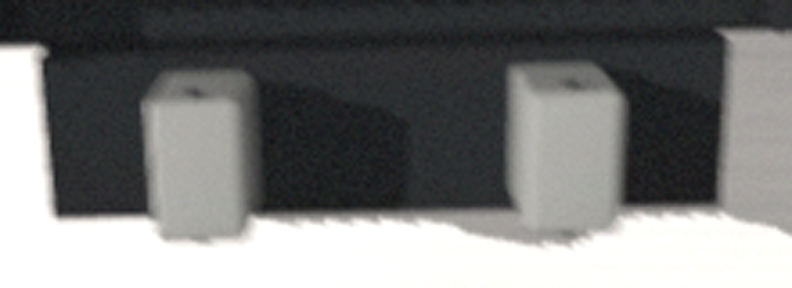

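The wrist crop shows the top faces centred at wrist pixels (275.6,196.7) and (378.3,194.4).

Run:
```python
from h import *
s=dict(tool_pos=np.array([655.092,118.024,263.884]),tcp_rot=[-179.518,.234,.025])
for p,z in [((275.6,196.7),88),((378.3,194.4),88),((220+725/3.6,150+205/3.6),50),((220+57/3.6,150+214/3.6),50)]: print(ray('wrist',*p,z,s).round(1))
```

```text
[630.4 157.   88. ]
[633.   59.2  88. ]
[607.8   5.3  50. ]
[604.2 205.4  50. ]
```

Request:
{"method": "play_rows", "body": {
  "deltas": [
    [[-0.026,-0.038,0],[-0.008,0,-0.021],0],
    [[0,0,0.05],[0,0,0],0],
    [[0,0,0.05],[0,0,0],0],
    [[0,0,0.04],[0,0,0],0],
    [[0,0,0],[0,0,0],0]
  ]
}}

```text
time: 2.78
tool_pos: [627.7, 167.3, 113.4]
tcp_rot: [-179.8, 0.7, 1.8]
ft_force: [0.5, 0.1, -1.3]
finger_gap: 85.3
```

Request:
{"method": "play_rows", "body": {
  "deltas": [
    [[0.002,0.011,0],[0,0.012,0.01],0],
    [[0,0,0.02],[0,0,0],0],
    [[0,0,0],[0,0,0],0]
  ]
}}

```text
time: 3.15
tool_pos: [633.1, 155.4, 97.2]
tcp_rot: [-179.8, -0.4, 1.1]
ft_force: [0.2, 0.1, -0.1]
finger_gap: 85.8
```

Run:
```python
from h import *
s=r.sense();print(s['tool_pos'],s['tcp_rot'])
```

```text
[633.10057474 155.39805471  97.21700476] [-179.781432     -0.41381274    1.09721527]
```

Request:
{"method": "play_rows", "body": {
  "deltas": [
    [[-0.004,-0.001,0.012],[0,-0.006,0],0],
    [[0,0,0.014],[0,0,0],0],
    [[0,0,0.011],[0,0,0],0],
    [[0,0,0],[0,0,0],0]
  ]
}}

```text
time: 3.65
tool_pos: [629.7, 156.8, 58.8]
tcp_rot: [-179.8, -0.1, 1.1]
ft_force: [0.2, 0.4, 0.3]
finger_gap: 84.9
```

Request:
{"method": "play_rows", "body": {
  "deltas": [
    [[0,0,0],[0,0,0],1],
    [[0,0,0],[0,0,0],1],
    [[0,0,0],[0,0,0],1],
    [[0,0,0],[0,0,0],1],
    [[0,0,0],[0,0,0],1],
    [[0,0,0],[0,0,0],1]
  ],
  "force": 60
}}

```text
time: 4.4
tool_pos: [630.6, 157.0, 60.2]
tcp_rot: [-179.7, -0.3, 1.1]
ft_force: [0.2, 0.0, -0.7]
finger_gap: 24.9
```

Request:
{"method": "play_rows", "body": {
  "deltas": [
    [[0,0,-0.005],[0,0,0],1],
    [[0,0,-0.008],[0,0,0],1],
    [[0,0,-0.015],[0,0,0],1],
    [[0,0,-0.015],[0,0,0],1],
    [[0,0,-0.02],[0,0,0],1],
    [[0,0,-0.02],[0,0,0],1],
    [[0,0,-0.02],[0,0,0],1],
    [[0,0,0],[0,0,0],1]
  ]
}}

```text
time: 5.4
tool_pos: [631.6, 156.8, 174.0]
tcp_rot: [-179.7, -0.5, 1.1]
ft_force: [0.5, 0.6, -1.2]
finger_gap: 25.3
```

Request:
{"method": "play_rows", "body": {
  "deltas": [
    [[-0.0055,-0.042,0],[0,0,0],1],
    [[-0.0055,-0.042,0],[0,0,0],1],
    [[-0.0055,-0.042,0],[0,0,0],1],
    [[-0.0055,-0.042,0],[0,0,0],1],
    [[-0.0055,-0.036,0],[0,0,0],1],
    [[0,0,0.02],[0,0,0],1],
    [[0,0,0.02],[0,0,0],1],
    [[0,0,0],[0,0,0],1]
  ]
}}

```text
time: 6.4
tool_pos: [596.8, 362.6, 125.3]
tcp_rot: [-180.0, -0.0, 0.9]
ft_force: [-0.7, -0.7, -1.0]
finger_gap: 25.0
```

Request:
{"method": "play_rows", "body": {
  "deltas": [
    [[0,0,0.022],[0,0,0],1],
    [[0,0,0.022],[0,0,0],1],
    [[0,0,0.015],[0,0,0],1],
    [[0,0,0.008],[0,0,0],1],
    [[0,0,0],[0,0,0],1]
  ]
}}

```text
time: 7.02
tool_pos: [597.4, 359.8, 52.8]
tcp_rot: [180.0, 0.1, 0.8]
ft_force: [-0.8, 0.8, -0.7]
finger_gap: 24.9
```

Request:
{"method": "play_rows", "body": {
  "deltas": [
    [[0,0,0.005],[0,0,0],1],
    [[0,0,0.004],[0,0,0],1],
    [[0,0,0],[0,0,0],1],
    [[0,0,0],[0,0,0],0.5],
    [[0,0,0],[0,0,0],0.5],
    [[0,0,0],[0,0,0],0.5]
  ]
}}

```text
time: 7.78
tool_pos: [599.4, 361.1, 46.6]
tcp_rot: [-179.9, -0.2, 0.8]
ft_force: [-0.4, -0.1, 0.1]
finger_gap: 42.8
```

Request:
{"method": "play_rows", "body": {
  "deltas": [
    [[0,0,-0.02],[0,0,0],0.5],
    [[0,0,-0.03],[0,0,0],0.5],
    [[0,0,-0.03],[0,0,0],0.5],
    [[0,0,-0.03],[0,0,0],0.5],
    [[0,0,0],[0,0,0],0]
  ]
}}

```text
time: 8.4
tool_pos: [600.1, 361.5, 167.1]
tcp_rot: [-179.8, -0.5, 0.8]
ft_force: [-0.3, 0.6, 1.0]
finger_gap: 59.6
```

Run:
```python
from h import *
s=r.sense();print(s['tool_pos'],s['tcp_rot'],s['finger_gap'])
im=snap('scene','s2')
a=cv2.resize(im[200:340,280:560,::-1],None,fx=2.8,fy=2.8);cv2.imwrite('pics/s2c.png',a)
```

```text
[600.08966495 361.48964165 167.11216301] [-179.78188959   -0.48421653    0.76780996] 59.62657383815023
```

View pics/s2c.png

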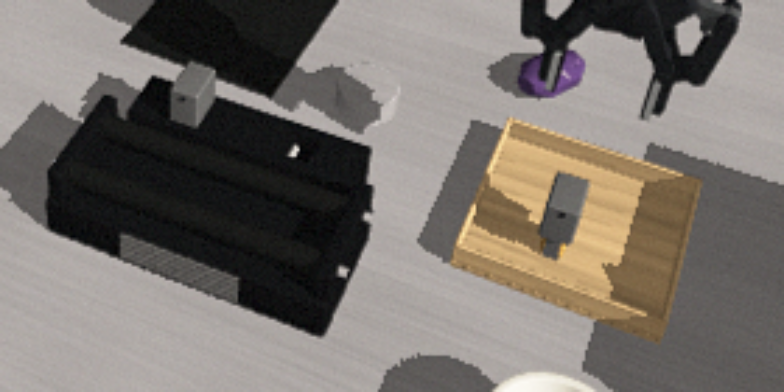

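Plug 0 is standing in the tray, and its socket is empty. Next is the other plug.

Request:
{"method": "play_rows", "body": {
  "deltas": [
    [[0.004,0.05,0],[0,0.005,-0.006],0],
    [[0.004,0.05,0],[0,0,0],0],
    [[0.004,0.05,0],[0,0,0],0],
    [[0.004,0.05,0],[0,0,0],0],
    [[0.004,0.05,0],[0,0,0],0],
    [[0.004,0.04,0],[0,0,0],0],
    [[0,0,0.02],[0,0,0],0],
    [[0,0,0],[0,0,0],0]
  ]
}}

```text
time: 9.45
tool_pos: [623.8, 63.4, 135.4]
tcp_rot: [-179.9, 0.1, 1.2]
ft_force: [0.3, 0.8, -0.3]
finger_gap: 85.4
```

Request:
{"method": "play_rows", "body": {
  "deltas": [
    [[0.007,0.006,0.01],[0,0,0],0],
    [[0,0,0.015],[0,0,0],0],
    [[0,0,0.015],[0,0,0],0],
    [[0,0,0.012],[0,0,0],0],
    [[0,0,0],[0,0,0],0]
  ]
}}

```text
time: 10.07
tool_pos: [630.1, 60.9, 78.3]
tcp_rot: [-179.9, 0.2, 1.5]
ft_force: [0.1, 0.6, 1.0]
finger_gap: 85.3
```

Request:
{"method": "play_rows", "body": {
  "deltas": [
    [[0.001,0.003,0.009],[0,0,0],0],
    [[0,0,0.008],[0,0,0],0],
    [[0,0,0],[0,0,0],0]
  ]
}}

```text
time: 10.45
tool_pos: [631.7, 57.8, 61.0]
tcp_rot: [-179.9, 0.1, 1.5]
ft_force: [-1.0, 0.4, 0.1]
finger_gap: 85.3
```

Request:
{"method": "play_rows", "body": {
  "deltas": [
    [[0,0,0],[0,0,0],1],
    [[0,0,0],[0,0,0],1],
    [[0,0,0],[0,0,0],1],
    [[0,0,0],[0,0,0],1],
    [[0,0,0],[0,0,0],1],
    [[0,0,0],[0,0,0],1]
  ]
}}

```text
time: 11.2
tool_pos: [632.6, 57.5, 62.3]
tcp_rot: [-179.9, 0.0, 1.5]
ft_force: [0.5, -0.1, 0.1]
finger_gap: 25.2
```

Request:
{"method": "play_rows", "body": {
  "deltas": [
    [[0,0,-0.005],[0,0,0],1],
    [[0,0,-0.008],[0,0,0],1],
    [[0,0,-0.015],[0,0,0],1],
    [[0,0,-0.015],[0,0,0],1],
    [[0,0,-0.02],[0,0,0],1],
    [[0,0,-0.02],[0,0,0],1],
    [[0,0,-0.02],[0,0,0],1],
    [[0,0,0],[0,0,0],1]
  ]
}}

```text
time: 12.2
tool_pos: [634.0, 57.6, 176.0]
tcp_rot: [-179.9, -0.3, 1.5]
ft_force: [-0.2, -0.2, -1.2]
finger_gap: 25.1
```

Request:
{"method": "play_rows", "body": {
  "deltas": [
    [[-0.016,-0.051,0],[0,0,0],1],
    [[-0.016,-0.051,0],[0,0,0],1],
    [[-0.016,-0.051,0],[0,0,0],1],
    [[-0.016,-0.051,0],[0,0,0],1],
    [[-0.016,-0.051,0],[0,0,0],1],
    [[-0.013,-0.043,0],[0,0,0],1],
    [[0,0,0.02],[0,0,0],1],
    [[0,0,0],[0,0,0],1]
  ]
}}

```text
time: 13.2
tool_pos: [527.9, 359.5, 148.9]
tcp_rot: [179.9, 0.2, 1.3]
ft_force: [1.3, -1.1, -0.6]
finger_gap: 24.9
```

Request:
{"method": "play_rows", "body": {
  "deltas": [
    [[0,-0.006,0.02],[0,0,0],1],
    [[0,0,0.025],[0,0,0],1],
    [[0,0,0.02],[0,0,0],1],
    [[0,0,0.015],[0,0,0],1],
    [[0,0,0.01],[0,0,0],1],
    [[0,0,0],[0,0,0],1]
  ]
}}

```text
time: 13.95
tool_pos: [529.1, 361.4, 52.4]
tcp_rot: [179.8, 0.3, 1.0]
ft_force: [0.3, -0.1, -0.6]
finger_gap: 24.9
```

Request:
{"method": "play_rows", "body": {
  "deltas": [
    [[0,0,0.005],[0,0,0],1],
    [[0,0,0],[0,0,0],1],
    [[0,0,0],[0,0,0],0.5],
    [[0,0,0],[0,0,0],0.5],
    [[0,0,0],[0,0,0],0.5],
    [[0,0,-0.02],[0,0,0],0.5],
    [[0,0,-0.05],[0,0,0],0.5],
    [[0,0,-0.05],[0,0,0],0.5]
  ]
}}

```text
time: 14.95
tool_pos: [528.4, 361.3, 171.0]
tcp_rot: [179.7, 0.4, 1.0]
ft_force: [0.8, 0.3, 0.1]
finger_gap: 42.8
```

Request:
{"method": "play_rows", "body": {
  "deltas": [
    [[0,0,-0.05],[0,0,0],0],
    [[0.006,0.03,-0.03],[0,0,0],0],
    [[0.006,0.054,-0.01],[0,0,0],0],
    [[0.006,0.054,0],[0,0,0],0],
    [[0.006,0.054,0],[0,0,0],0],
    [[0.006,0.054,0],[0,0,0],0],
    [[0.006,0.054,0],[0,0,0],0],
    [[0.006,0.054,0],[0,0,0],0]
  ]
}}

```text
time: 15.95
tool_pos: [581.9, 3.9, 287.7]
tcp_rot: [-179.8, -1.2, 1.5]
ft_force: [0.5, 0.4, -0.7]
finger_gap: 85.3
```

Request:
{"method": "play_rows", "body": {
  "deltas": [
    [[0.006,0.054,0],[0,0,0],0],
    [[0.006,0.054,0],[0,0,0],0],
    [[0.006,0.054,0],[0,0,0],0],
    [[0.006,0.054,0],[0,0,0],0],
    [[0.006,0.054,0],[0,0,0],0],
    [[0.006,0.03,0],[0,0,0],0],
    [[0,0,0],[0,0,0],0]
  ]
}}

```text
time: 16.82
tool_pos: [625.0, -309.8, 301.9]
tcp_rot: [179.9, -1.9, 1.2]
ft_force: [0.6, 0.3, 0.3]
finger_gap: 85.3
```

Run:
```python
from h import *
s=r.sense();print(s['tool_pos'],s['tcp_rot'],s['joint_pos'].round(1))
im=snap('wrist','w2'); 
a=cv2.resize(im[60:300,180:500,::-1],None,fx=2.5,fy=2.5,interpolation=cv2.INTER_CUBIC)
cv2.imwrite('pics/w2c.png',np.clip(a.astype(float)*2,0,255).astype(np.uint8))
t=snap('scene','s3');t2=snap('top','t3')
a=np.vstack([cv2.resize(t[200:340,280:560,::-1],(700,350)),cv2.resize(t2[140:240,130:330,::-1],(700,350))[:245]])
cv2.imwrite('pics/s3c.png',a)
```

```text
[ 624.96055299 -309.81144347  301.90814914] [179.8696541   -1.9049557    1.17575035] [-31.1  20.2  63.2   0.9  94.9  57.9]
```

View pics/w2c.png

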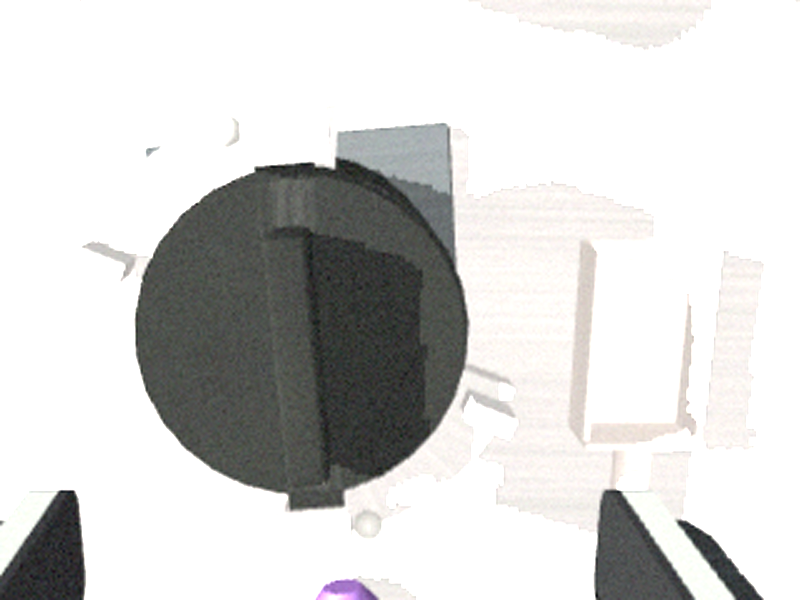

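View pics/s3c.png

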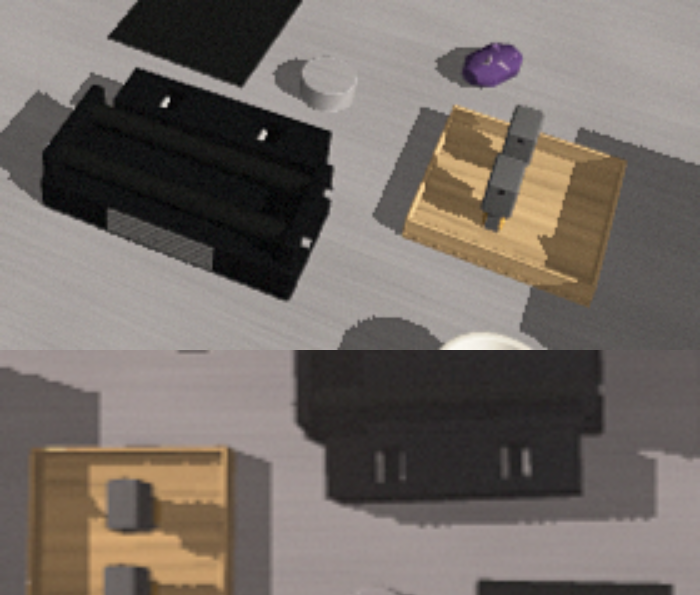

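The plugs both stand in the tray and both sockets are empty. In the wrist crop the disc centre is (302,328), the handle top centre is (297,360), and the lugs are at (288,165) and (317,500).

Run:
```python
from h import *
s=dict(tool_pos=np.array([624.961,-309.811,301.908]),tcp_rot=[179.870,-1.905,1.176])
f=lambda a,b,z:ray('wrist',180+a/2.5,60+b/2.5,z,s).round(1)
for n,a,b,z in [('disc',302,328,125),('dl',136,330,125),('dr',467,330,125),('hL+',262,235,159),('hR+',310,235,159),('hL-',288,487,159),('hR-',328,485,159),('lug+',288,165,125),('lug-',317,500,125)]:print(n,f(a,b,z))
```

```text
disc [ 612.1 -297.1  125. ]
dl [ 610.  -233.9  125. ]
dr [ 612.6 -359.9  125. ]
hL+ [ 652.  -284.7  159. ]
hR+ [ 652.3 -300.6  159. ]
hL- [ 561.9 -293.9  159. ]
hR- [ 562.9 -308.2  159. ]
lug+ [ 672.9 -291.3  125. ]
lug- [ 541.1 -303.8  125. ]
```

Request:
{"method": "play_rows", "body": {
  "deltas": [
    [[0,0,0],[0,-0.033,-0.072],0],
    [[-0.017,-0.016,0],[0,0,0],0],
    [[0,0,0.04],[0,0,0],0],
    [[0,0,0.04],[0,0,0],0],
    [[0,0,0.02],[0,0,0],0],
    [[0,0,0],[0,0,0],0]
  ]
}}

```text
time: 17.73
tool_pos: [608.5, -282.8, 204.5]
tcp_rot: [179.8, -0.2, 6.2]
ft_force: [0.3, -0.3, 0.3]
finger_gap: 85.5
```

Request:
{"method": "play_rows", "body": {
  "deltas": [
    [[-0.003,0.012,0],[0,0,0.012],0],
    [[0,0,0.02],[0,0,0],0],
    [[0,0,0.02],[0,0,0],0],
    [[0,0,0.01],[0,0,0],0],
    [[0,0,0],[0,0,0],0]
  ]
}}

```text
time: 18.35
tool_pos: [608.6, -297.1, 155.0]
tcp_rot: [179.6, -0.4, 5.5]
ft_force: [0.5, 0.3, -0.7]
finger_gap: 85.4
```

Request:
{"method": "play_rows", "body": {
  "deltas": [
    [[-0.001,-0.001,0.01],[0.005,0,0],0],
    [[0,0,0.01],[0,0,0],0],
    [[0,0,0],[0,0,0],0]
  ]
}}

```text
time: 18.73
tool_pos: [607.8, -296.2, 134.0]
tcp_rot: [179.9, -0.5, 5.5]
ft_force: [-0.5, -0.2, 0.1]
finger_gap: 85.5
```

Request:
{"method": "play_rows", "body": {
  "deltas": [
    [[0,0,0],[0,0,0],0.6],
    [[0,0,0],[0,0,0],0.6],
    [[0,0,0],[0,0,0],0.6],
    [[0,0,0],[0,0,0],0.6]
  ],
  "force": 25
}}

```text
time: 19.23
tool_pos: [608.6, -296.6, 135.5]
tcp_rot: [179.8, -0.6, 5.5]
ft_force: [0.2, -0.7, -0.8]
finger_gap: 34.3
```

Run:
```python
from h import *
s=r.sense();print(s['tool_pos'],s['tcp_rot'],s['finger_gap'],s['ft_force'])
im=snap('wrist','w3'); 
a=cv2.resize(im[100:400,120:520,::-1],(800,600))
cv2.imwrite('pics/w3c.png',np.clip(a.astype(float)*2,0,255).astype(np.uint8))
```

```text
[ 608.59581771 -296.58279762  135.49274405] [179.81769505  -0.57609763   5.50276251] 34.291824313551665 [ 0.23465463 -0.73801091 -0.80191349]
```

View pics/w3c.png

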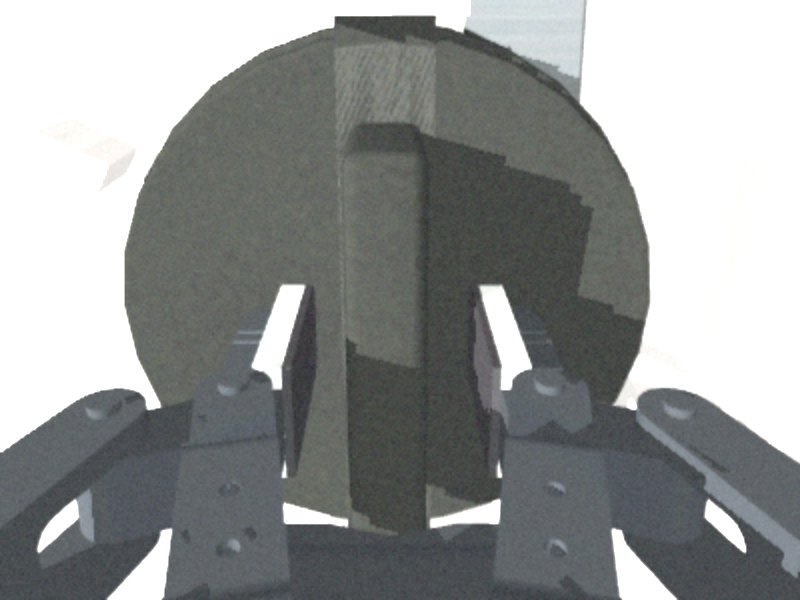

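The handle is aligned with the jaws and offset from their centre by only 1–2 mm. Closing.

Request:
{"method": "play_rows", "body": {
  "deltas": [
    [[0,-0.0015,0.002],[0,0,0],0.6],
    [[0,0,0],[0,0,0],1],
    [[0,0,0],[0,0,0],1],
    [[0,0,0],[0,0,0],1],
    [[0,0,0],[0,0,0],1]
  ],
  "force": 100
}}

```text
time: 19.9
tool_pos: [608.6, -295.1, 133.8]
tcp_rot: [179.8, -0.6, 5.5]
ft_force: [0.3, -0.1, 0.1]
finger_gap: 14.0
```

Run:
```python
from h import *
s=r.sense();print(s['tool_pos'],s['tcp_rot'],s['finger_gap'],s['ft_force'],s['wrist_torque'])
```

```text
[ 608.64865467 -295.05275619  133.75503087] [179.80233085  -0.60603576   5.50291682] 14.027336063975225 [ 0.32694738 -0.11140967  0.1381889 ] [0.1116035  0.03246778 0.05033958]
```

Request:
{"method": "play_rows", "body": {
  "deltas": [
    [[0,0,0],[0,0,-0.08],1],
    [[0,0,0],[0,0,-0.1],1],
    [[0,0,0],[0,0,-0.1],1],
    [[0,0,0],[0,0,-0.1],1],
    [[0,0,0],[0,0,0],1]
  ]
}}

```text
time: 20.52
tool_pos: [609.3, -295.0, 134.0]
tcp_rot: [179.6, -0.6, 27.8]
ft_force: [-1.0, 0.1, 1.3]
finger_gap: 14.3
```

Request:
{"method": "play_rows", "body": {
  "deltas": [
    [[0,0,0],[0,0,-0.08],1],
    [[0,0,0],[0,0,-0.1],1],
    [[0,0,0],[0,0,-0.1],1],
    [[0,0,0],[0,0,0],1]
  ]
}}

```text
time: 21.02
tool_pos: [609.8, -294.5, 134.1]
tcp_rot: [179.4, -0.5, 43.7]
ft_force: [-1.2, -0.6, 2.1]
finger_gap: 14.2
```

Run:
```python
from h import *
s=r.sense();print(s['tool_pos'],s['tcp_rot'],s['finger_gap'],s['ft_force'],s['wrist_torque'])
im=snap('top','t4');a=cv2.resize(im[120:240,340:500,::-1],(800,600),interpolation=cv2.INTER_CUBIC);cv2.imwrite('pics/t4c.png',np.clip(a.astype(float)*1.8,0,255).astype(np.uint8))
```

```text
[ 609.7578876  -294.47102428  134.11658425] [179.42202705  -0.48840439  43.70827155] 14.204639449826386 [-1.24905439 -0.57905424  2.12017085] [0.02452546 0.34260989 0.12358787]
```

Request:
{"method": "play_rows", "body": {
  "deltas": [
    [[0,0,-0.004],[0,0,0],1],
    [[0,0,-0.005],[0,0,0],1],
    [[0,0,0],[0,0,0],1]
  ]
}}

```text
time: 21.45
tool_pos: [608.9, -294.3, 142.5]
tcp_rot: [179.5, -0.5, 43.3]
ft_force: [1.3, 0.9, -2.6]
finger_gap: 14.4
```

Only about 2.6 N of force, which is the lid's weight, so it's free. Lifting.

Request:
{"method": "play_rows", "body": {
  "deltas": [
    [[0,0,-0.01],[0,0,0],1],
    [[0,0,-0.015],[0,0,0],1],
    [[0,0,-0.02],[0,0,0],1],
    [[0,0,-0.03],[0,0,0],1],
    [[0,0,-0.03],[0,0,0],1],
    [[0,0,0],[0,0,0],1]
  ]
}}

```text
time: 22.2
tool_pos: [608.4, -294.7, 257.4]
tcp_rot: [179.3, -0.5, 43.3]
ft_force: [0.2, -0.6, -1.6]
finger_gap: 14.0
```

Request:
{"method": "play_rows", "body": {
  "deltas": [
    [[0.013,-0.041,0],[0,0,0],1],
    [[0.013,-0.041,0],[0,0,0],1],
    [[0.013,-0.041,0],[0,0,0],1],
    [[0.013,-0.041,0],[0,0,0],1],
    [[0.013,-0.041,0],[0,0,0],1],
    [[0.013,-0.041,0],[0,0,0],1],
    [[0.013,-0.041,0],[0,0,0],1],
    [[0.01,-0.03,0],[0,0,0],1]
  ]
}}

```text
time: 23.2
tool_pos: [458.0, 12.9, 246.8]
tcp_rot: [179.6, -0.4, 43.0]
ft_force: [-0.5, -0.1, -2.8]
finger_gap: 14.4
```

Request:
{"method": "play_rows", "body": {
  "deltas": [
    [[0,0,0],[0,0,0],1],
    [[0,0,0.03],[0,0,0],1],
    [[0,0,0.04],[0,0,0],1],
    [[0,0,0.04],[0,0,0],1],
    [[0,0,0.01],[0,0,0],1],
    [[0,0,0],[0,0,0],1]
  ]
}}

```text
time: 23.95
tool_pos: [459.2, 12.0, 123.1]
tcp_rot: [179.5, -0.4, 43.2]
ft_force: [-0.3, -0.4, -1.5]
finger_gap: 14.4
```

Request:
{"method": "play_rows", "body": {
  "deltas": [
    [[0,0,0.025],[0,0,0],1],
    [[0,0,0.025],[0,0,0],1],
    [[0,0,0.015],[0,0,0],1],
    [[0,0,0.008],[0,0,0],1],
    [[0,0,0.004],[0,0,0],1],
    [[0,0,0],[0,0,0],1]
  ]
}}

```text
time: 24.7
tool_pos: [468.0, 10.2, 53.1]
tcp_rot: [178.9, -0.9, 43.1]
ft_force: [-0.5, 0.2, -2.0]
finger_gap: 14.2
```

Request:
{"method": "play_rows", "body": {
  "deltas": [
    [[-0.006,-0.01,0],[0.025,0.001,0],1],
    [[0,0,0],[0,0,0],1],
    [[0,0,0.005],[0,0,0],1],
    [[0,0,0.004],[0,0,0],1],
    [[0,0,0],[0,0,0],1]
  ]
}}

```text
time: 25.32
tool_pos: [456.9, 13.7, 44.6]
tcp_rot: [-179.7, -1.0, 43.1]
ft_force: [-0.5, -0.2, -2.3]
finger_gap: 14.2
```

Run:
```python
from h import *
s=r.sense();print(s['tool_pos'],s['tcp_rot'],s['finger_gap'],s['ft_force'],s['wrist_torque'])
im=snap('top','t5');a=cv2.resize(im[180:280,230:360,::-1],(780,600),interpolation=cv2.INTER_CUBIC);cv2.imwrite('pics/t5c.png',np.clip(a.astype(float)*2.2,0,255).astype(np.uint8))
```

```text
[456.91322824  13.69969964  44.55643656] [-179.66452977   -1.04283697   43.13396841] 14.173861123974007 [-0.51270964 -0.20663517 -2.3268141 ] [-0.01582474  0.02566491 -0.02314125]
```

View pics/t5c.png

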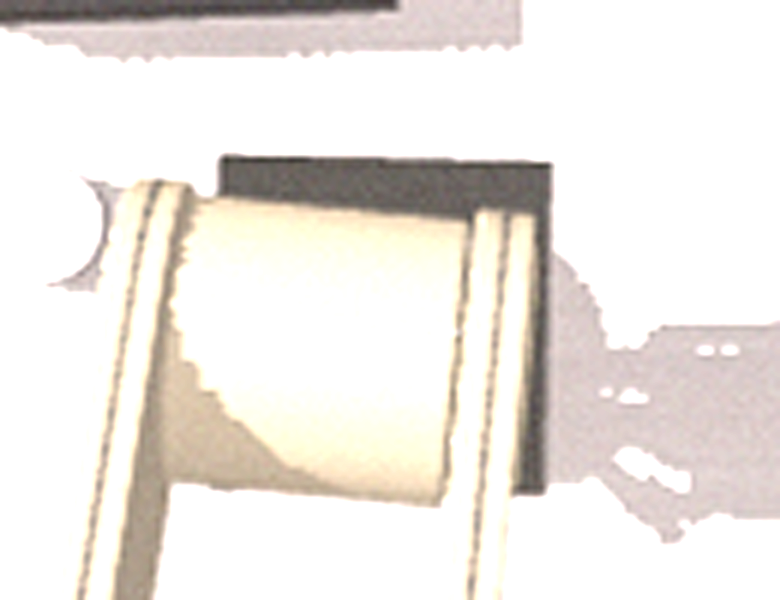

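The arm hides the lid, but the mat hasn't moved. Lowering gently until contact.

Request:
{"method": "play_rows", "body": {
  "deltas": [
    [[0,0,0.003],[0.008,-0.017,0],1],
    [[0,0,0.004],[0,0,0],1],
    [[0,0,0],[0,0,0],1]
  ]
}}

```text
time: 25.75
tool_pos: [457.2, 13.9, 37.3]
tcp_rot: [-179.2, -0.0, 43.2]
ft_force: [-0.6, 0.2, -1.3]
finger_gap: 14.5
```

Request:
{"method": "play_rows", "body": {
  "deltas": [
    [[0,0,0.003],[-0.008,-0.008,0],1],
    [[0,0,0],[0,0,0],1]
  ]
}}

```text
time: 26.0
tool_pos: [457.2, 13.9, 34.0]
tcp_rot: [-179.7, 0.5, 43.2]
ft_force: [0.2, -0.4, -1.8]
finger_gap: 14.0
```

Request:
{"method": "play_rows", "body": {
  "deltas": [
    [[0,0,0.002],[-0.004,0.006,0],1],
    [[0,0,0],[0,0,0],1]
  ]
}}

```text
time: 26.25
tool_pos: [457.7, 13.7, 33.3]
tcp_rot: [-180.0, 0.1, 43.2]
ft_force: [0.9, -0.1, -2.3]
finger_gap: 13.8
```

Request:
{"method": "play_rows", "body": {
  "deltas": [
    [[0,0,0.0015],[0,0,0],1],
    [[0,0,0.001],[0,0,0],1],
    [[0,0,0],[0,0,0],0.7],
    [[0,0,0],[0,0,0],0.5],
    [[0,0,0],[0,0,0],0.5],
    [[0,0,0],[0,0,0],0.5]
  ],
  "force": 60
}}

```text
time: 27.0
tool_pos: [458.5, 13.3, 33.1]
tcp_rot: [179.9, 0.0, 43.2]
ft_force: [0.2, -0.2, -0.2]
finger_gap: 42.9
```

Request:
{"method": "play_rows", "body": {
  "deltas": [
    [[0,0,-0.02],[0,0,0],0.5],
    [[0,0,-0.04],[0,0,0],0.5],
    [[0,0,-0.05],[0,0,0],0.5],
    [[0,0,-0.05],[0,0,0],0],
    [[0,0,-0.05],[0,0,0.16],0],
    [[0,0,0],[0,0,0.18],0],
    [[0,0,0],[0,0,0.18],0],
    [[0,0,0],[0,0,0.18],0]
  ]
}}

```text
time: 28.0
tool_pos: [457.7, 13.7, 249.3]
tcp_rot: [179.9, 0.1, 1.9]
ft_force: [-0.2, 0.2, -0.2]
finger_gap: 85.3
```

Run:
```python
from h import *
s=r.sense();print(s['tool_pos'],s['tcp_rot'],s['finger_gap'],s['ft_force'],s['joint_pos'].round(1))
for n in('top','scene'):
    im=snap(n,n+'6');hsv=cv2.cvtColor(im,cv2.COLOR_RGB2HSV)
    m=cv2.inRange(hsv,(125,70,40),(150,255,255));k,_,st,ce=cv2.connectedComponentsWithStats(m)
    for i in range(1,k):
        if st[i,4]>20: print(n,st[i],ce[i].round(1),ray(n,*ce[i],16).round(1))
```

```text
[457.65545207  13.65382359 249.31199452] [1.79932376e+02 6.43095720e-02 1.89172508e+00] 85.3357438929441 [-0.21052684  0.18259751 -0.24683452] [-4.700e+00 -1.540e+01  1.052e+02 -1.000e-01  9.020e+01  8.350e+01]
top [325  99  25  21 132] [332.6 107.7] [ 818.5 -101.6   16. ]
top [404 239  15  22 230] [411.1 249.8] [ 409.3 -318.9   16. ]
top [179 242  18  22 248] [187.4 252.8] [405.9 311.4  16. ]
scene [262 155  16  16 173] [269.9 162.4] [ 408.5 -318.7   16. ]
scene [465 218  24  17 283] [476.3 225.8] [406.5 312.2  16. ]
scene [225 244  40  21 317] [251.4 251.2] [ 745.6 -147.6   16. ]
```

Lid released. Stone L lies at about (406,312) with its long axis at about -30°, so I use yaw 150 to keep joint 6 in range.

Request:
{"method": "play_rows", "body": {
  "deltas": [
    [[0,0,0],[0,0,-0.17],0],
    [[0,0,0],[0,0,-0.17],0],
    [[0,0,0],[0,0,-0.17],0],
    [[0,0,0],[0,0,-0.17],0],
    [[0,0,0],[0,0,-0.17],0],
    [[0,0,0],[0,0,-0.17],0],
    [[0,0,0],[0,0,-0.17],0],
    [[0,0,0],[0,0,-0.17],0]
  ]
}}

```text
time: 29.1
tool_pos: [456.3, 13.8, 246.5]
tcp_rot: [-179.7, 0.1, 85.0]
ft_force: [-0.4, 0.5, -0.6]
finger_gap: 85.2
```

Request:
{"method": "play_rows", "body": {
  "deltas": [
    [[0,0,0],[0,0,-0.17],0],
    [[0,0,0],[0,0,-0.17],0],
    [[0,0,0],[0,0,-0.17],0],
    [[0,0,0],[0,0,-0.17],0],
    [[0,0,0],[0,0,-0.17],0],
    [[0,0,0],[0,0,-0.17],0],
    [[0,0,0],[0,0,0],0]
  ]
}}

```text
time: 29.98
tool_pos: [455.3, 13.8, 244.4]
tcp_rot: [-179.7, -0.4, 147.5]
ft_force: [0.2, 0.2, 0.7]
finger_gap: 85.3
```

Request:
{"method": "play_rows", "body": {
  "deltas": [
    [[0.034,0.038,0],[0,0,0],0],
    [[0.034,0.038,0],[0,0,0],0],
    [[0.034,0.038,0],[0,0,0],0],
    [[0.034,0.038,0],[0,0,0],0],
    [[0.034,0.038,0],[0,0,0],0],
    [[0.028,0.03,0.02],[0,0,0],0],
    [[0,0,0.02],[0,0,0],0],
    [[0,0,0],[0,0,-0.03],0]
  ]
}}

```text
time: 30.98
tool_pos: [406.2, 314.7, 202.9]
tcp_rot: [-179.7, -0.4, 148.3]
ft_force: [0.4, 0.7, 0.3]
finger_gap: 85.5
```

Run:
```python
from h import *
s=r.sense();print(s['tool_pos'],s['tcp_rot'],s['finger_gap'],s['joint_pos'].round(1))
im=snap('wrist','w7');t=snap('top','t7')
a=np.vstack([cv2.resize(im[:,:,::-1],(560,350)),np.clip(cv2.resize(t[195:275,230:410,::-1],(560,249),interpolation=cv2.INTER_CUBIC).astype(float)*2,0,255).astype(np.uint8)])
cv2.imwrite('pics/w7c.png',a)
```

```text
[406.21089261 314.73145609 202.91691409] [-179.69462554   -0.42085872  148.34280483] 85.50461390849969 [ 31.9  -4.7 100.6   0.2  84.5 -26.5]
```

View pics/w7c.png

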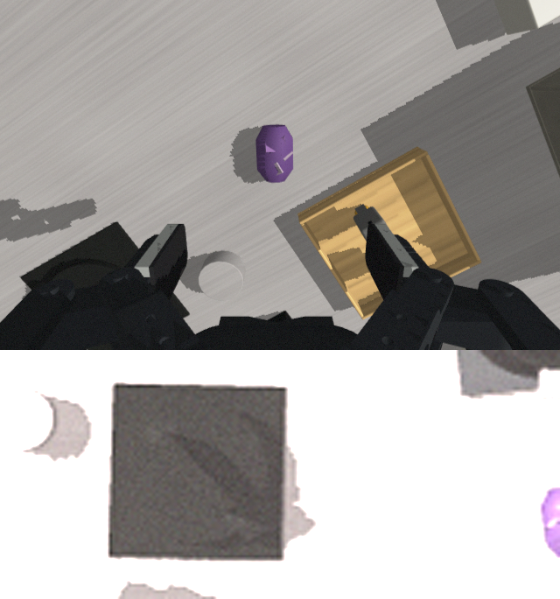

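Run:
```python
from h import *
s=r.sense()
im=cv2.imread('pics/w7.png');hsv=cv2.cvtColor(im,cv2.COLOR_BGR2HSV)
m=cv2.inRange(hsv,(125,70,30),(150,255,255));k,_,st,ce=cv2.connectedComponentsWithStats(m)
i=1+st[1:,4].argmax();c,sz,an=cv2.minAreaRect(np.argwhere(_==i)[:,::-1].astype(np.float32))
print(st[i],ce[i],sz,an,ray('wrist',*ce[i],18).round(1))
# lid on mat: enhanced
t=cv2.imread('pics/t7.png')[195:275,255:335];g=cv2.GaussianBlur(t,(3,3),0).astype(float)
g=np.clip((g-20)*6,0,255).astype(np.uint8);cv2.imwrite('pics/lid.png',cv2.resize(g,(480,480),interpolation=cv2.INTER_CUBIC))
```

```text
[ 293  143   42   65 2265] [313.17792494 173.75673289] (64.0, 41.0) 90.0 [406.8 311.3  18. ]
```

View pics/lid.png

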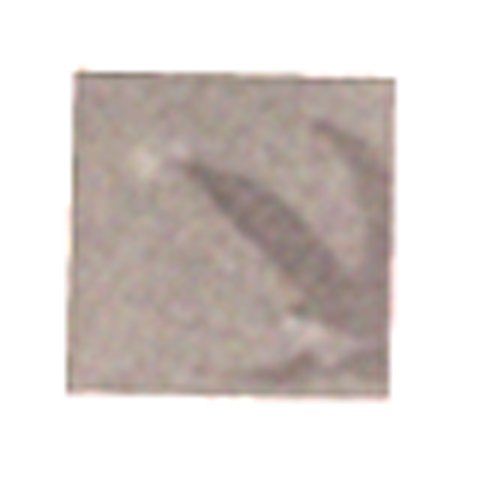

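The stone is aligned with the jaws. The lid rests with its handle near the mat centre. Descending onto the stone.

Request:
{"method": "play_rows", "body": {
  "deltas": [
    [[-0.002,-0.002,0.03],[0,0,0],0],
    [[0,0,0.04],[0,0,0],0],
    [[0,0,0.04],[0,0,0],0],
    [[0,0,0.02],[0,0,0],0],
    [[0,0,0],[0,0,0],0]
  ]
}}

```text
time: 31.7
tool_pos: [414.1, 312.0, 79.9]
tcp_rot: [179.5, 0.0, 147.9]
ft_force: [-1.0, -0.4, 0.0]
finger_gap: 85.4
```

Request:
{"method": "play_rows", "body": {
  "deltas": [
    [[0.006,-0.004,0],[-0.008,0.005,-0.01],0],
    [[0,0,0.02],[0,0,0],0],
    [[0,0,0.015],[0,0,0],0],
    [[0,0,0.01],[0,0,0],0],
    [[0,0,0],[0,0,0],0]
  ]
}}

```text
time: 32.33
tool_pos: [410.9, 314.6, 40.7]
tcp_rot: [178.4, -0.1, 148.4]
ft_force: [0.2, -0.1, 0.1]
finger_gap: 85.3
```

Request:
{"method": "play_rows", "body": {
  "deltas": [
    [[0.002,-0.005,0],[-0.024,0.015,0],0],
    [[0,0,0],[0,0,0],0]
  ]
}}

```text
time: 32.58
tool_pos: [406.7, 311.5, 41.3]
tcp_rot: [176.9, -1.0, 148.5]
ft_force: [0.5, 0.1, -0.2]
finger_gap: 85.4
```

Request:
{"method": "play_rows", "body": {
  "deltas": [
    [[0,0,0],[0.054,-0.017,0],0],
    [[0,0,0],[0,0,0],0]
  ]
}}

```text
time: 32.83
tool_pos: [407.3, 311.4, 42.4]
tcp_rot: [179.9, 0.1, 148.4]
ft_force: [0.3, -0.0, 0.4]
finger_gap: 85.3
```

Level again: roll and pitch corrections go directly on tool x and -y. Going down to z about 4 and closing.

Request:
{"method": "play_rows", "body": {
  "deltas": [
    [[0,0,0.013],[0,0,0],0],
    [[0,0,0.012],[0,0,0],0],
    [[0,0,0.009],[0,0,0],0],
    [[0,0,0.003],[0,0,0],0],
    [[0,0,0],[0,0,0],0]
  ]
}}

```text
time: 33.45
tool_pos: [406.4, 310.5, 1.7]
tcp_rot: [179.9, -0.0, 148.4]
ft_force: [-0.2, -0.7, -0.4]
finger_gap: 85.1
```

Request:
{"method": "play_rows", "body": {
  "deltas": [
    [[0,0,0],[0,0,0],1],
    [[0,0,0],[0,0,0],1],
    [[0,0,0],[0,0,0],1],
    [[0,0,0],[0,0,0],1],
    [[0,0,0],[0,0,0],1]
  ]
}}

```text
time: 34.08
tool_pos: [407.4, 311.2, 3.1]
tcp_rot: [179.8, 0.0, 148.4]
ft_force: [-0.2, 0.1, 0.4]
finger_gap: 38.9
```

Request:
{"method": "play_rows", "body": {
  "deltas": [
    [[0,0,-0.02],[0,0,0],1],
    [[0,0,-0.04],[0,0,0],1],
    [[0,0,-0.05],[0,0,0],1],
    [[0,0,-0.05],[0,0,0],1],
    [[0,0,-0.05],[0,0,0],1],
    [[-0.02,-0.018,0],[0,0,0],1],
    [[-0.041,-0.034,0],[0,0,0],1],
    [[-0.041,-0.034,0],[0,0,0],1]
  ]
}}

```text
time: 35.08
tool_pos: [447.3, 182.9, 218.4]
tcp_rot: [179.9, -0.0, 148.8]
ft_force: [0.6, -0.2, -1.4]
finger_gap: 38.4
```

Request:
{"method": "play_rows", "body": {
  "deltas": [
    [[-0.041,-0.034,0],[0,0,0],1],
    [[-0.041,-0.034,0],[0,0,0],1],
    [[-0.041,-0.034,0],[0,0,0],1],
    [[-0.041,-0.034,0],[0,0,0],1],
    [[-0.041,-0.034,0],[0,0,0],1],
    [[-0.041,-0.034,0],[0,0,0],1],
    [[-0.041,-0.034,0],[0,0,0],1],
    [[0,0,0],[0,0,0],1]
  ]
}}

```text
time: 36.08
tool_pos: [570.9, -184.7, 216.0]
tcp_rot: [179.9, -0.1, 148.6]
ft_force: [-0.1, 0.5, -1.1]
finger_gap: 38.6
```

Request:
{"method": "play_rows", "body": {
  "deltas": [
    [[-0.035,-0.03,0],[0,0,0],1],
    [[-0.035,-0.03,0],[0,0,0],1],
    [[-0.014,-0.012,0],[0,0,0],1],
    [[0,0,0],[0,0,0],1],
    [[0,0,0],[0,0,0],1]
  ]
}}

```text
time: 36.7
tool_pos: [604.8, -289.0, 213.1]
tcp_rot: [179.8, -0.4, 148.7]
ft_force: [0.1, 0.6, -1.4]
finger_gap: 38.7
```

Request:
{"method": "play_rows", "body": {
  "deltas": [
    [[-0.006,-0.005,0],[0,0,0],1],
    [[0,0,0.02],[0,0,0],1],
    [[0,0,0.03],[0,0,0],1],
    [[0,0,0.015],[0,0,0],1],
    [[0,0,0],[0,0,0],1]
  ]
}}

```text
time: 37.33
tool_pos: [606.6, -292.7, 143.6]
tcp_rot: [179.8, -0.5, 148.9]
ft_force: [-0.6, -0.1, -1.0]
finger_gap: 38.4
```

Request:
{"method": "play_rows", "body": {
  "deltas": [
    [[-0.002,-0.003,0],[0,-0.008,0],1],
    [[0,0,0.015],[0,0,0],1],
    [[0,0,0.015],[0,0,0],1],
    [[0,0,0.01],[0,0,0],1],
    [[0,0,0],[0,0,0],1]
  ]
}}

```text
time: 37.95
tool_pos: [607.8, -296.9, 102.7]
tcp_rot: [179.8, 0.2, 148.9]
ft_force: [-0.2, 0.4, -2.0]
finger_gap: 38.7
```

Request:
{"method": "play_rows", "body": {
  "deltas": [
    [[0,0,0.008],[0,0,0],1],
    [[0,0,0.006],[0,0,0],1],
    [[0,0,0],[0,0,0],1],
    [[0,0,0],[0,0,0],0.38],
    [[0,0,0],[0,0,0],0.38],
    [[0,0,0],[0,0,0],0.38],
    [[0,0,0],[0,0,0],0.38]
  ]
}}

```text
time: 38.83
tool_pos: [609.3, -297.7, 90.2]
tcp_rot: [179.8, 0.4, 148.9]
ft_force: [0.1, -0.5, 0.6]
finger_gap: 53.3
```

Request:
{"method": "play_rows", "body": {
  "deltas": [
    [[0,0,-0.015],[0,0,0],0.38],
    [[0,0,-0.03],[0,0,0],0.38],
    [[0,0,-0.04],[0,0,0],0.38],
    [[0,0,-0.04],[0,0,0],0.38],
    [[0,0,-0.03],[0,0,0],0],
    [[0,0,0],[0,0,0],0]
  ]
}}

```text
time: 39.58
tool_pos: [608.5, -297.8, 256.5]
tcp_rot: [179.8, 0.6, 148.9]
ft_force: [-0.6, -0.0, -0.9]
finger_gap: 84.9
```

Run:
```python
from h import *
s=r.sense();print(s['tool_pos'],s['tcp_rot'],s['finger_gap'],s['joint_pos'].round(1))
im=snap('wrist','w8')
for n in('top','scene','wrist'):
    im=snap(n,n+'8');hsv=cv2.cvtColor(im,cv2.COLOR_RGB2HSV)
    m=cv2.inRange(hsv,(125,70,30),(150,255,255));k,_,st,ce=cv2.connectedComponentsWithStats(m)
    for i in range(1,k):
        if st[i,4]>20: print(n,st[i],ce[i].round(1),ray(n,*ce[i],16 if n!='wrist' else 35).round(1))
```

```text
[ 608.5117061  -297.84533604  256.46304009] [179.7978714    0.62253894 148.85848998] 84.91078286809314 [-30.5  18.4  70.1   0.2  90.9 -89.4]
top [325  99  25  20 131] [332.9 107.3] [ 819.7 -102.5   16. ]
scene [262 155  16  16 170] [269.9 162.5] [ 409.  -318.5   16. ]
scene [225 244  40  21 319] [251.4 251.2] [ 745.8 -147.7   16. ]
wrist [ 162    0   58   35 1288] [195.   14.5] [ 427.2 -318.7   35. ]
wrist [ 295  135   41   63 2002] [314.8 164.7] [ 605.3 -296.9   35. ]
wrist [ 497  205  120   73 4660] [560.5 239.6] [ 819.1 -106.6   35. ]
```

The stone is in the barrel: the wrist camera sees it at (605,-297). On to the second stone.

Request:
{"method": "play_rows", "body": {
  "deltas": [
    [[0,0,0],[0,-0.01,-0.165],0],
    [[0,0,0],[0,0,-0.165],0],
    [[0,0,0],[0,0,-0.165],0],
    [[0,0,0],[0,0,-0.16],0],
    [[0,0,0],[0,0,0],0]
  ]
}}

```text
time: 40.4
tool_pos: [602.3, -294.3, 238.7]
tcp_rot: [179.6, -0.1, -172.5]
ft_force: [-0.4, 0.4, -0.9]
finger_gap: 85.6
```

Request:
{"method": "play_rows", "body": {
  "deltas": [
    [[0.05,0.001,0],[0,0,0],0],
    [[0.05,0.001,0],[0,0,0],0],
    [[0.05,0.001,0],[0,0,0],0],
    [[0.045,0.001,0],[0,0,0],0],
    [[0,0,0.02],[0,0,0],0],
    [[0,0,0.015],[0,0,0],0],
    [[0,0,0],[0,0,0],0]
  ]
}}

```text
time: 41.28
tool_pos: [400.7, -311.6, 193.7]
tcp_rot: [179.1, -0.6, -174.0]
ft_force: [-0.2, -0.4, -0.2]
finger_gap: 85.3
```

```bash
cat > st.py <<'E'
from h import *
s=r.sense();print(s['tool_pos'],s['tcp_rot'],s['finger_gap'],s['joint_pos'].round(1))
im=snap('wrist','w9');hsv=cv2.cvtColor(im,cv2.COLOR_RGB2HSV)
m=cv2.inRange(hsv,(125,70,30),(150,255,255));k,L,st,ce=cv2.connectedComponentsWithStats(m)
for i in range(1,k):
    if st[i,4]>300:
        P=np.argwhere(L==i)[:,::-1].astype(np.float32);w,V=np.linalg.eigh(np.cov(P.T));v=V[:,1]
        print(st[i],ce[i].round(1),'axis from image vertical',np.degrees(np.arctan(v[0]/v[1])).round(1),ray('wrist',*ce[i],18,s).round(1))
E
python3 st.py
```

```text
[ 400.68741664 -311.56825116  193.66807098] [ 179.10153101   -0.64614615 -173.96639958] 85.25261220603309 [-4.370e+01 -4.700e+00  1.016e+02  1.000e-01  8.420e+01 -1.398e+02]
[ 282  150   43   67 2366] [302.8 181.9] axis from image vertical 0.7 [ 406.8 -320.4   18. ]
```

Request:
{"method": "play_rows", "body": {
  "deltas": [
    [[-0.006,-0.009,0],[0.015,-0.011,0],0],
    [[0,0,0.03],[0,0,0],0],
    [[0,0,0.04],[0,0,0],0],
    [[0,0,0.025],[0,0,0],0],
    [[0,0,0.01],[0,0,0],0],
    [[0,0,0],[0,0,0],0]
  ]
}}

```text
time: 42.08
tool_pos: [415.7, -324.3, 90.6]
tcp_rot: [-179.5, 0.5, -173.8]
ft_force: [0.7, -0.0, 0.3]
finger_gap: 85.7
```

Request:
{"method": "play_rows", "body": {
  "deltas": [
    [[0.008,0.006,0],[-0.009,0.009,0],0],
    [[0,0,0.02],[0,0,0],0],
    [[0,0,0.02],[0,0,0],0],
    [[0,0,0.008],[0,0,0],0],
    [[0,0,0],[0,0,0],0]
  ]
}}

```text
time: 42.7
tool_pos: [409.6, -322.0, 48.5]
tcp_rot: [-179.6, 0.3, -173.8]
ft_force: [0.3, -0.3, -0.5]
finger_gap: 85.8
```

```bash
python3 st.py
```

```text
[ 409.55116562 -321.99564051   48.45460778] [-179.59075397    0.25584898 -173.80799743] 85.8203209705341 [-4.380e+01  4.700e+00  1.083e+02 -1.000e-01  6.650e+01 -1.399e+02]
[ 282  174   78  118 7356] [320.  229.7] axis from image vertical -0.5 [ 406.2 -320.5   18. ]
```

Request:
{"method": "play_rows", "body": {
  "deltas": [
    [[0.002,0.002,0.01],[-0.007,0,0],0],
    [[0,0,0.014],[0,0,0],0],
    [[0,0,0.012],[0,0,0],0],
    [[0,0,0.004],[0,0,0],0],
    [[0,0,0],[0,0,0],0]
  ]
}}

```text
time: 43.38
tool_pos: [408.1, -320.9, 7.1]
tcp_rot: [-179.9, 0.3, -173.8]
ft_force: [-0.1, -0.2, 0.1]
finger_gap: 85.7
```

Request:
{"method": "play_rows", "body": {
  "deltas": [
    [[0,0,0.004],[0,0,0],0],
    [[0,0,0],[0,0,0],1],
    [[0,0,0],[0,0,0],1],
    [[0,0,0],[0,0,0],1],
    [[0,0,0],[0,0,0],1],
    [[0,0,0],[0,0,0],1],
    [[0,0,0],[0,0,0],1]
  ]
}}

```text
time: 44.25
tool_pos: [408.8, -321.4, 3.9]
tcp_rot: [-179.9, 0.4, -173.8]
ft_force: [-0.4, -0.0, -1.2]
finger_gap: 38.5
```

Request:
{"method": "play_rows", "body": {
  "deltas": [
    [[0,0,-0.02],[0,0,0],1],
    [[0,0,-0.04],[0,0,0],1],
    [[0,0,-0.05],[0,0,0],1],
    [[0,0,-0.05],[0,0,0],1],
    [[0,0,-0.05],[0,0,0],1],
    [[0,0,0],[0,0,0],1]
  ]
}}

```text
time: 45.0
tool_pos: [405.9, -319.9, 218.4]
tcp_rot: [179.9, 0.2, -173.8]
ft_force: [0.6, -0.7, -1.6]
finger_gap: 38.5
```

Request:
{"method": "play_rows", "body": {
  "deltas": [
    [[-0.045,0.001,0],[0,0,0],1],
    [[-0.05,0.001,0],[0,0,0],1],
    [[-0.05,0.001,0],[0,0,0],1],
    [[-0.05,0,0],[0,0,0],1],
    [[0,0,0],[0,0,0],1],
    [[0,0,0],[0,0,0],1]
  ]
}}

```text
time: 45.75
tool_pos: [601.6, -293.9, 209.1]
tcp_rot: [179.6, -0.3, -173.9]
ft_force: [0.1, 0.2, -0.4]
finger_gap: 38.6
```

Request:
{"method": "play_rows", "body": {
  "deltas": [
    [[-0.006,-0.003,0],[0.006,-0.005,0],1],
    [[0,0,0.02],[0,0,0],1],
    [[0,0,0.03],[0,0,0],1],
    [[0,0,0.01],[0,0,0],1],
    [[0,0,0],[0,0,0],1]
  ]
}}

```text
time: 46.38
tool_pos: [604.8, -297.8, 145.9]
tcp_rot: [180.0, -0.0, -174.1]
ft_force: [-0.0, 0.1, -1.5]
finger_gap: 38.8
```

Request:
{"method": "play_rows", "body": {
  "deltas": [
    [[-0.003,0.001,0],[0,0,0],1],
    [[0,0,0.015],[0,0,0],1],
    [[0,0,0.015],[0,0,0],1],
    [[0,0,0.015],[0,0,0],1],
    [[0,0,0.007],[0,0,0],1],
    [[0,0,0],[0,0,0],1]
  ]
}}

```text
time: 47.12
tool_pos: [608.5, -296.9, 91.9]
tcp_rot: [-179.9, 0.1, -174.1]
ft_force: [0.6, 0.2, -0.8]
finger_gap: 38.5
```

Request:
{"method": "play_rows", "body": {
  "deltas": [
    [[0,0,0],[0,0,0],0.38],
    [[0,0,0],[0,0,0],0.38],
    [[0,0,0],[0,0,0],0.38],
    [[0,0,0],[0,0,0],0.38],
    [[0,0,-0.015],[0,0,0],0.38],
    [[0,0,-0.03],[0,0,0],0.38],
    [[0,0,-0.04],[0,0,0],0.38],
    [[0,0,-0.04],[0,0,0],0.38]
  ]
}}

```text
time: 48.12
tool_pos: [607.6, -296.3, 221.9]
tcp_rot: [180.0, -0.0, -174.1]
ft_force: [0.2, -0.3, -0.5]
finger_gap: 52.7
```

Request:
{"method": "play_rows", "body": {
  "deltas": [
    [[0,0,-0.03],[0,0,0],0],
    [[0,0,-0.03],[0,0,0],0],
    [[0,0,0],[0,0,0],0],
    [[0,0,0],[0,0,0],0]
  ]
}}

```text
time: 48.62
tool_pos: [609.3, -297.3, 294.3]
tcp_rot: [-179.6, 0.6, -174.1]
ft_force: [0.7, 0.3, -0.2]
finger_gap: 85.2
```

```bash
python3 st.py
python3 - <<'E'
from h import *
im=cv2.imread('pics/w9.png');a=snap('scene','scene9');
cv2.imwrite('pics/f.png',np.vstack([cv2.resize(im,(480,300)),cv2.resize(a[:,:,::-1],(480,300))]))
E
```

```text
[ 609.32889866 -297.30082155  294.26010165] [-179.57159085    0.56813445 -174.12873894] 85.23346376564162 [ -30.3   18.1   66.5   -0.    94.6 -126.2]
[ 295  126   47   65 2138] [317.6 157.9] axis from image vertical -11.8 [ 614.6 -296.5   18. ]
[403 293  20  43 613] [411.3 312.9] axis from image vertical 0.5 [ 818.9 -143.5   18. ]
```

View pics/f.png

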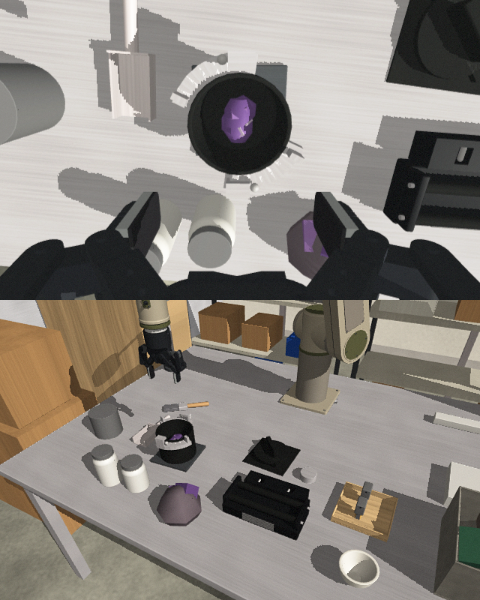

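Run:
```python
from h import *
for n in('top','scene'):
    im=snap(n,n+'10');hsv=cv2.cvtColor(im,cv2.COLOR_RGB2HSV)
    m=cv2.inRange(hsv,(125,70,30),(150,255,255));k,_,st,ce=cv2.connectedComponentsWithStats(m)
    for i in range(1,k):
        if st[i,4]>8: print(n,st[i],ce[i].round(1))
c=np.array([456.5,13]);out=cv2.cvtColor(im,cv2.COLOR_RGB2BGR);out=np.clip(out.astype(float)*2.2,0,255).astype(np.uint8)
x0,y0,f=310,170,6
o=cv2.resize(out[y0:y0+75,x0:x0+110],None,fx=f,fy=f,interpolation=cv2.INTER_CUBIC)
t=np.linspace(0,2*np.pi,73)
P=np.array([proj('scene',np.array([c[0]+64*np.cos(a),c[1]+64*np.sin(a),24])) for a in t])
cv2.polylines(o,[((P-[x0,y0])*f).astype(np.int32)],True,(0,0,255),1)
cv2.imwrite('pics/lidf.png',o)
```

```text
top [325  99  25  20 129] [332.7 107.3]
top [335 114   7   5  13] [337.9 116.1]
scene [226 178  18   9 101] [235.1 182.1]
scene [225 244  40  21 319] [251.4 251.2]
```

View pics/lidf.png

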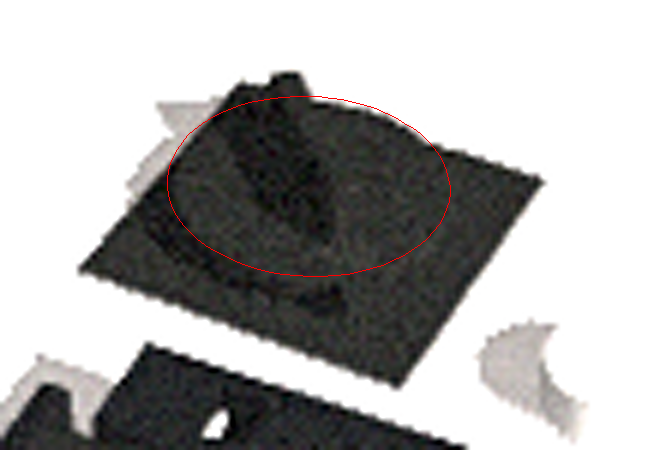

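The predicted centred outline (red) matches the lid's disc edge, so it lies flat near the mat centre with the handle up. No small stone is left on the shelf. Handing in.

```bash
python3 -c "
from bench import r
print(r.sense()['ft_force']); print(r.hand_in())"
```

```text
[0.25605156 0.56874472 0.06083945]
the job is handed in; nothing more can be done
None
```

The job is done and handed in at about 49 s of the 210 s allowed; hand-in gives no verdict.

- **Plugs:** I pulled both straight up and stood them in the wooden tray. They are upright on their tongues, not laid flat. The pictures show both sockets empty.
- **Lid:** I turned it about 38° anticlockwise and lifted it off; only its weight was felt. It lies flat on the mat, handle up. A predicted centred outline in the scene camera matched its disc edge to within a few millimetres, though the black-on-black edges made this hard to read exactly.
- **Stones:** I found two pieces and put both in the barrel. The wrist picture shows purple pieces inside, one on top of the other. The last purple search in the top and scene cameras found only those and the crystal on the big fixed rock.
- **Scoop and tin:** I did not touch either, and the late pictures show both still in place.

The final force reading was near zero with the gripper clear above the barrel. During the work, camera positions from different views differed by up to about 5 mm (9 mm for the lid), and the arm drifted up to about 9 mm on long descents. I corrected the drift each time before gripping or releasing.

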